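Set the airbrush air pressure and lock the regulator

TASK

Get the airbrush air ready for spraying the masked mock-up: turn the red regulator knob to bring the black gauge needle up onto the red set pointer without running well past it, and only then turn the knurled lock ring under the knob firmly tight, without overtightening it. The pressure must still be on the pointer when you let go, and leave the mock-up, tapes and paint jar where they stand.

Things in the scene. Friction and masses are not known exactly. Their poses are not given: they have to be found in the camera images.
- knob: Red ribbed pressure knob on top of the regulator, upright cylinder 38 mm across, 28 mm high; origin on its axis at its underside, 117 mm above the bench; z up. Clockwise from above raises the pressure: the needle turns clockwise by 1.25 times the knob's angle. It turns with about 0.1 N m, stays where it is left and is locked once the ring is tight. 11 mm of free height under it to the ring.
- ring_centre (a point): Centre of the grey knurled lock ring under the knob, on its axis: upright cylinder 54 mm across, 13 mm high (93 to 106 mm above the bench). The bonnet under it is narrower, 42 mm, for 20 mm down. Fingers can straddle the knob and grip the ring anywhere round its rim. It tightens clockwise from above and stays where it is left; from its slack start that takes 1.3 to 2.4 rad, unseen: go by feel.
- collet: Split brass collet round the knob's stem, 24 mm across, showing between ring and knob (origin inside the bonnet). The ring closes it on the stem. Slack, the ring turns with 0.05 N m; then over 0.2 rad the torque climbs to 0.5 N m, where the collet bites, and on: 0.62 N m clamps with 25 N (just tight), 0.77 N m 55 N (firm: aim here), 0.98 N m is overtight (100 N). At rest it reads up to 0.1 less.
- needle_tip (a point): Tip of the black gauge needle, 24 mm from the gauge's axis; its x axis points outwards along the needle, z up. The gauge, 63 mm in diameter, lies face up beside the regulator, its axis 92 mm from the knob's axis and its rim 73 mm above the bench.
- pointer_tip (a point): Tip of the red set pointer on the same dial, 24 mm from the gauge's axis; x axis outwards along the pointer, z up. It is already set and stays put; at the start the needle lies 0.9 to 3 rad short of it (anticlockwise from it, seen from above).
- gauge_face (a point): Centre of the gauge's dial, on its axis, 73 mm above the bench.
- air_station: Fixed air station on a dark steel base plate 100 x 330 mm: regulator (origin under its axis, on the bench; z up), gauge on its -y side, and on its +y side, 145 mm from the axis, an airbrush in a hanger up to 120 mm high.
- mockup: Loose white product mock-up, rounded block 62 x 56 x 82 mm with yellow masking; origin under its centre. To be left alone.
- tape_roll: Loose yellow roll of masking tape, 66 mm in diameter, 18 mm high, lying flat; origin under its centre. To be left alone.
- thin_tape: Loose thin yellow tape roll, 54 mm in diameter, 10 mm high, lying flat; origin under its centre. To be left alone.
- paint_jar: Loose blue paint jar with white cap, 42 mm in diameter, 52 mm high; origin under its centre. To be left alone.

How it is judged (in metres and radians):
On the way, in this order (a step that is already met when the one before it is completed fails the run):
1. the needle stands on the red pointer (within 0.08 rad) while the lock ring is still slack (angle between the x axis of needle_tip and the x axis of pointer_tip, either way round below 0.08 rad and contact force between collet and knob below 5 N), for 0.3 s.
2. the lock ring is tight: it clamps the knob's stem with more than 25 N (contact force between collet and knob above 25 N), for 0.2 s.
At the end, for the whole second after the job is handed in: The needle stands within 0.08 rad of the red pointer, the lock ring clamps the knob's stem with 25 to 100 N, and the mock-up, tapes and jar are within 20 mm of where they stood (angle between the x axis of needle_tip and the x axis of pointer_tip, either way round below 0.08 rad and contact force between collet and knob between 25 and 100 N and distance of each of mockup, tape_roll, thin_tape, paint_jar from where it was at the start of the episode below 0.02 m); the robot touches nothing.
It fails at once if the lock ring is overtightened (clamping force above 100 N) (contact force between collet and knob above 100 N).
It fails at once if the pressure runs more than 0.35 rad of needle past the red pointer (y of needle_tip in the frame of pointer_tip below -0.0082 m).
It fails at once if a bystander is pushed away or tipped (distance of any of mockup, tape_roll, thin_tape, paint_jar from where it was at the start of the episode above 0.02 m or angle between any of mockup, paint_jar's own z axis and vertical above 0.3 rad).
It also fails if it takes over 64 s, if anything falls off the work surface, if the arm or the gripper's body presses on something with over 40 N, if the wrist force passes 120 N, or if a joint passes its speed limit or range.

ROBOT

A 6-joint arm with a two-finger parallel gripper is mounted at the origin on the work surface. World frame = base frame: x ahead of the robot, y to its left, z up, the work surface at z = 0. Lengths are in mm, angles in rad, forces in N, time in s.
With the tool pointing down it reaches from about 400 to 825 mm from the base axis. Payload 7 kg.
Tool frame: the origin (TCP) lies on the centre line of the jaws, within the pads' length; the fingertips stand 25 mm ahead of it and the grasp point (between the pads) lies 6 mm ahead of it; z points along the fingers, y is the line along which they close (so a half turn about z gives the same grasp; the last joint's range is limited). The gripper opens to 85 mm and grips with 20 to 120 N. Pads are 22 mm wide; open, the fingers measure 114 mm over their backs; the gripper's body (76 mm by 85 mm) begins 54 mm behind the grasp point. The pads swing forward as they close: fully open they stand 13 mm farther back than shut.
Start: joints at [-0.876, 0.359, 0.012, 0, -1.224, -0.288], TCP at [267.051, -619.903, 256.302] pointing down, gripper open.
Joint ranges: [-3.07, 3.07], [-1.43, 2.12], [-1.02, 1.25], [-3.03, 1.67], [-3.05, -0], [-3.03, 3.03]. Speed limits (rad/s): [2.39, 2.39, 3.01, 3.14, 3.14, 3.14].

INTERFACE

Orientations are given as [roll, pitch, yaw] about the fixed x, y, z axes, in that order (R = Rz(yaw) Ry(pitch) Rx(roll)).
In Python, from station import ctrl gives the robot as it stands.
- The arm moves only by the tool move_arm, never from a script. Its argument "series" is a list of rows, each a list of 3 entries, a list of its own where there are three numbers: the shift along the world's x, y, z in cm, then the turn about the world's z in degrees, then the opening in per cent of the stroke, from 0 (shut) to 100 (fully open). In form: [[[tx, ty, tz], turn, fingers], ...]. A call has 1 to 10 rows; each row shifts and turns the commanded pose from where the row before left it; what a row does not reach is not made up. A row lasts 1/8 s, in which the tool goes at most 62.5 mm and 10.7 degrees, less where a joint would pass 70% of its speed; a pose out of reach is approached as far as the arm can. A call with a gripper value outside its range is refused whole. The fingers move at their own pace and stop on an object; the grip force is fixed at half the most. Time passes only in rows, so rows that do not move let the fingers close. It gives the time, the measured TCP pose, the force, the opening and the grip force at its end, in the units of the state.
- ctrl.sense(): the state, without advancing time (a new reading comes with each control period).
- ctrl.get_image(name): name is "scene" or "top"; returns a dict with "color" (480x640x3 uint8, red, green, blue), "z_map" (480x640 float32, mm along the optical axis (not along the pixel's ray), 0 where there is no reading), "camera_matrix" (3x3 intrinsics, pixels), "D" ([k1, k2, p1, p2, k3] as OpenCV has them; the pictures are not rectified), "rvec" (rotation vector, rad) and "tvec" (3), from world to camera coordinates, as OpenCV has them. Camera axes: x right, y down, z forward; pixel columns grow to the right and rows downward; lengths in mm; the calibration is good to about 2 mm. A picture is of the moment at which its call begins.
- ctrl.job_done(): hands the job in; it is judged then, once.
The state is a dict: "time_s": time; "q": joint angles; "joint_vel": joint speeds; "effort": joint torques, N m; "ee_pos": TCP position; "tcp_rot": TCP orientation; "ft_force": force on the tool from outside, world axes, zero at the start; "torque": the same for the moment, N m; "width": finger opening in mm; "finger_force": force on a finger pad.
Only numpy, scipy, OpenCV 4.12 (cv2) and the standard library are available. Lean on these libraries where they do the work, as an engineer would, in place of code of your own. Each camera call takes 0.05 s, during which the arm holds its last target. There are 200 camera calls.

## Working session

There is one attempt and no reset: what is moved stays moved. The work goes in short steps, Python scripts to look and compute and a tool call to move; the robot and the scene stay as the last step left them, time stands still between calls to the robot, and variables do not carry over. Pictures are saved under pics/ and viewed, at most 10 in all, crops included, and the job is handed in when it is done.

Besides the shell and the picture viewer there is one more tool, called after "Request:" by a JSON object that holds its "method" and its "body". move_arm: Moves the arm, as the interface text tells. Its arguments: {"type":"object","properties":{"series":{"type":"array","items":{"type":"array"}}},"required":["series"]}

```bash
mkdir -p pics
cat > h.py <<'E'
import numpy as np, cv2
from station import ctrl
def grab(n):
    im=ctrl.get_image(n); im={k:(np.array(v) if not isinstance(v,dict) else v) for k,v in im.items()}; return im
def save(c,f): cv2.imwrite('pics/'+f,cv2.cvtColor(c,cv2.COLOR_RGB2BGR))
def world(im,uv,h=None):
    """pixel -> world; at known height h, else by depth"""
    uv=np.asarray(uv,float).reshape(-1,1,2)
    n=cv2.undistortPoints(uv,im['camera_matrix'],im['D']).reshape(-1,2)
    R,_=cv2.Rodrigues(im['rvec'].astype(float)); t=im['tvec'].reshape(3)
    d=np.c_[n,np.ones(len(n))]; c=-R.T@t; dw=d@R
    if h is not None: s=(h-c[2])/dw[:,2]
    else: s=np.array([im['z_map'][int(round(v)),int(round(u))] for u,v in uv.reshape(-1,2)])
    return c+dw*s[:,None]
def pix(im,P): return cv2.projectPoints(np.asarray(P,float).reshape(-1,1,3),im['rvec'].astype(float),im['tvec'].astype(float),im['camera_matrix'],im['D'])[0].reshape(-1,2)
E
python3 - <<'E'
from h import *
for n in('scene','top'):
    im=grab(n); save(im['color'],n+'0.png'); R,_=cv2.Rodrigues(im['rvec'].astype(float)); print(n,-R.T@im['tvec'].reshape(3),im['camera_matrix'][0,0])
print(ctrl.sense())
E
```

```text
scene [1068.20056858 -258.80539379  778.11290085] 591.4418241358846
top [480.21727415  36.70697977 829.76022986] 460.9523201486568
{'time_s': 0.1, 'q': array([-8.75913052e-01,  3.59298761e-01,  1.11658053e-02, -3.18223801e-04,
       -1.22410585e+00, -2.88078102e-01]), 'joint_vel': array([ 1.49093285e-03, -3.43438633e-05,  1.94241166e-03,  1.06887061e-03,
        1.22303328e-03,  1.42534404e-03]), 'effort': array([-2.05648226e-03, -5.84767163e+01,  2.94102645e+01,  6.95457503e+00,
       -3.20415777e-03, -2.36830323e-05]), 'ee_pos': array([ 266.89591054, -619.56692284,  255.47294511]), 'tcp_rot': array([ 3.14012462e+00, -1.23019102e-04, -2.73489574e+00]), 'ft_force': array([ 0.17102075,  0.75815663, -0.50032295]), 'torque': array([ 0.03334976, -0.04455455, -0.00552991]), 'finger_force': 0.0, 'width': 85.57366887449996}
```

View pics/top0.png

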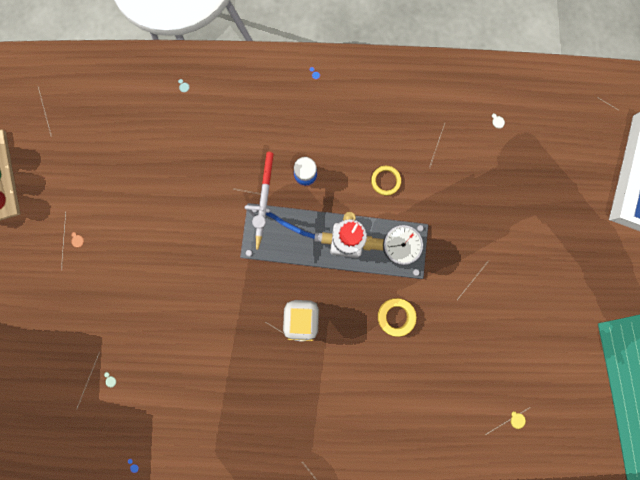

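View pics/scene0.png

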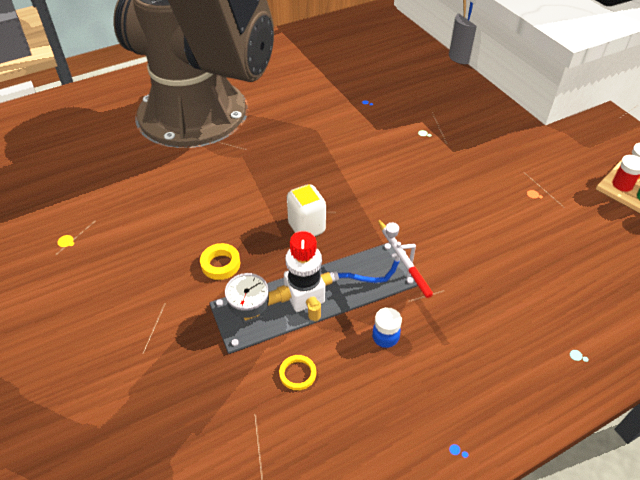

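The top view shows the knob at about (351,233) and the gauge at (404,245). The jar, tapes and mock-up stand clear of the base plate. Next I measure the knob and read the dial.

```bash
cat >> h.py <<'E'
def knob(im,box,h=145):
    hsv=cv2.cvtColor(im['color'],cv2.COLOR_RGB2HSV); m=(((hsv[...,0]<8)|(hsv[...,0]>172))&(hsv[...,1]>150)&(hsv[...,2]>90)).astype(np.uint8)
    z=np.zeros_like(m); x0,y0,x1,y1=box; z[y0:y1,x0:x1]=m[y0:y1,x0:x1]; return z
def rect(im,c,h,half=40,s=8):
    """metric top-down picture of plane z=h: col=+x... here col=-y (right), row=-x (down)"""
    n=2*half*s; r,cc=np.mgrid[0:n,0:n]; X=c[0]+half-r/s; Y=c[1]+half-cc/s
    p=pix(im,np.c_[X.ravel(),Y.ravel(),np.full(n*n,h)]).reshape(n,n,2).astype(np.float32)
    return cv2.remap(im['color'],p[...,0],p[...,1],cv2.INTER_CUBIC)
E
python3 - <<'E'
from h import *
im=grab('top')
m=knob(im,(330,215,375,260)); ys,xs=np.nonzero(m)
P=np.array([world(im,(u,v))[0] for u,v in zip(xs,ys)]); print(len(P),np.percentile(P,[5,50,95],axis=0))
t=P[abs(P[:,2]-145)<5]; print('knob top',t.mean(0),t.max(0)-t.min(0),(t.max(0)+t.min(0))/2)
g=world(im,(404,245),73)[0]; print('gauge',g,world(im,(404,245)), np.linalg.norm(g[:2]-t.mean(0)[:2]))
for n,uv,h in(('mock',(301,321),82),('tape',(397,318),18),('thin',(386,180),10),('jar',(305,165),52),('brush',(260,218),110)): print(n,world(im,uv,h)[0],world(im,uv)[0])
a=rect(im,g,73,38,8); b=rect(im,t.mean(0),145,38,8); save(np.hstack([cv2.resize(a,(400,400)),cv2.resize(b,(400,400))]),'g0.png')
E
```

```text
388 [[546.07005321 -26.52389821 140.03731826]
 [558.55938867 -11.29822064 144.73205276]
 [574.55377991   2.08988256 146.61593627]]
knob top [559.9181276  -12.35987647 144.65547121] [33.14403454 33.36129915  7.51630748] [561.39689123 -12.86161388 144.00986275]
gauge [ 552.13972164 -106.22945602   73.        ] [[ 551.92733545 -105.80736629   75.23470462]] 94.19130301052357
mock [424.39408943  59.93482298  82.        ] [424.49553452  59.89261201  83.35887281]
tape [ 428.89858464 -105.53551051   18.        ] [ 4.27750186e+02 -1.08718583e+02 -1.65401247e-01]
thin [676.06503205 -84.52412393  10.        ] [679.06829775 -86.38316596  -2.57077336]
jar [688.34868699  62.33578342  52.        ] [688.62322199  62.369589    50.97409815]
brush [585.11446885 128.75564074 110.        ] [584.53553129 128.24761546 113.97242489]
```

View pics/g0.png

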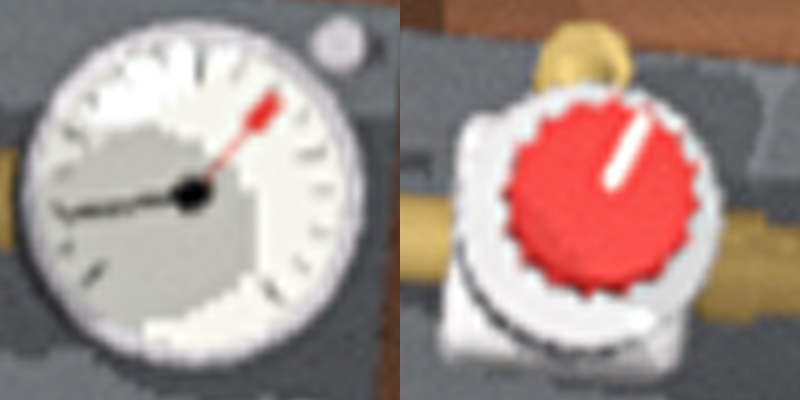

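The dial is centred at about (554,-105) and lies 92.3 mm from the knob at (561,-13), which matches the given 92 mm. The needle is at -98° and the pointer at +41° (clock angles), so the needle needs about 2.42 rad and the knob about 111° clockwise. I'll approach while pre-turning anticlockwise.

Request:
{"method": "move_arm", "body": {"series": [[[2.5, 5.2, -0.3], 9, 100], [[2.5, 5.2, -0.3], 9, 100], [[2.5, 5.2, -0.3], 9, 100], [[2.5, 5.2, -0.3], 9, 100], [[2.5, 5.2, -0.3], 9, 100], [[2.5, 5.2, -0.3], 9, 100], [[2.5, 5.2, -0.3], 9, 100], [[2.5, 5.2, -0.3], 9, 100], [[2.5, 5.2, -0.3], 9, 100], [[2.5, 5.2, -0.3], 9, 100]]}}

```text
time_s: 1.4
ee_pos: [517.5, -98.0, 226.4]
tcp_rot: [-3.141, -0.0, -1.159]
ft_force: [1.1, -0.5, -0.4]
width: 85.2
finger_force: 0.0
```

Request:
{"method": "move_arm", "body": {"series": [[[2.2, 4.4, -0.6], 0, 100], [[2.2, 4.3, -0.6], 0, 100], [[0, 0, 0], 0, 100], [[0, 0, 0], 0, 100]]}}

```text
time_s: 1.9
ee_pos: [560.7, -12.8, 213.9]
tcp_rot: [3.141, 0.0, -1.163]
ft_force: [0.4, -0.4, -0.5]
width: 85.4
finger_force: 0.0
```

Run:
```python
from h import *
im=grab('scene'); t=grab('top')
print(ctrl.sense()['ee_pos'],ctrl.sense()['q'])
a=rect(t,(553.7,-104.9),73,38,5); a2=rect(im,(553.7,-104.9),73,38,5)
c=im['color'][150:370,180:440]; c=cv2.resize(c,(449,380),interpolation=cv2.INTER_CUBIC)
save(np.hstack([cv2.resize(np.vstack([a,a2]),(190,380)),c]),'v1.png')
hsv=knob(im,(270,220,330,275)); ys,xs=np.nonzero(hsv)
P=np.array([world(im,(u,v))[0] for u,v in zip(xs,ys)]); P=P[(P[:,2]>143)&(P[:,2]<149)]; print(len(P),P.mean(0),(P.max(0)+P.min(0))/2,np.ptp(P,axis=0))
```

```text
[560.66192858 -13.57805911 214.37270652] [ 3.24814322e-01  2.03960503e-01 -3.03409032e-01 -2.07393300e-05
 -1.06353677e+00  8.13091741e-02]
309 [564.75316366 -14.41720827 144.88367493] [564.68842944 -14.91841688 145.35028807] [35.12352873 34.02163172  4.68216131]
```

View pics/v1.png

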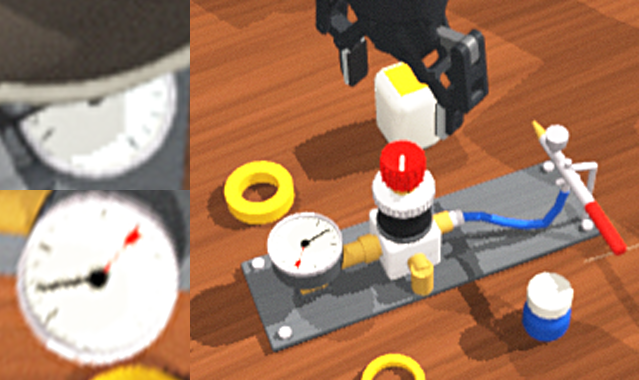

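The scene view confirms the dial reading. The knob reads about 2–3 mm apart in the two cameras, so I take the mean, (562.5,-14). Next I lower onto the knob and close.

Request:
{"method": "move_arm", "body": {"series": [[[0.15, -0.1, -4], 0, 100], [[0, 0, -3.7], 0, 100], [[0, 0, 0], 0, 100], [[0, 0, 0], 0, 0], [[0, 0, 0], 0, 0], [[0, 0, 0], 0, 0], [[0, 0, 0], 0, 0], [[0, 0, 0], 0, 0], [[0, 0, 0], 0, 0]]}}

```text
time_s: 3.12
ee_pos: [562.6, -14.2, 139.0]
tcp_rot: [-3.141, -0.001, -1.164]
ft_force: [-4.2, -1.2, 7.5]
width: 36.8
finger_force: 59.5
```

Request:
{"method": "move_arm", "body": {"series": [[[0, 0, 0], -9, 0], [[0, 0, 0], -9, 0], [[0, 0, 0], -9, 0], [[0, 0, 0], -9, 0], [[0, 0, 0], -9, 0], [[0, 0, 0], -9, 0], [[0, 0, 0], -9, 0], [[0, 0, 0], -9, 0], [[0, 0, 0], -9, 0], [[0, 0, 0], 0, 0]]}}

```text
time_s: 4.38
ee_pos: [561.5, -13.9, 139.0]
tcp_rot: [3.141, -0.001, -2.58]
ft_force: [-7.9, 3.1, 12.5]
width: 36.4
finger_force: 60.0
```

Run:
```python
from h import *
im=grab('scene')
s=ctrl.sense();print(s['ee_pos'],s['tcp_rot'],s['ft_force'],s['torque'],s['q'])
a2=rect(im,(556,-106),73,34,8)
save(a2,'v2.png')
```

```text
[561.51631597 -13.905735   138.94505145] [ 3.14119774e+00 -6.72586254e-04 -2.57807876e+00] [-9.57652755  2.16021848 11.54900695] [ 0.62744117  3.03047356 -0.07846834] [ 3.23573717e-01  2.80060373e-01 -3.94858619e-01 -2.86429121e-04
 -8.96624523e-01 -1.33067740e+00]
```

View pics/v2.png

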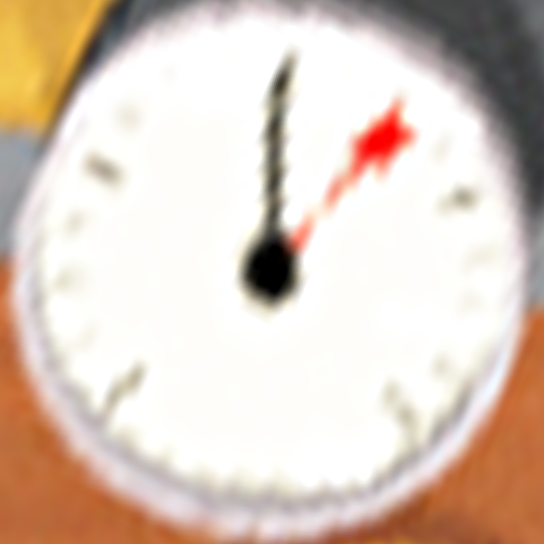

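The needle is at about 4° and the pointer at about 40° around a hub at (270,270). I'll fit both numerically, weighting the direction of the dark and red pixels.

```bash
cat >> h.py <<'E'
def dial(im,c,name=None):
    a=rect(im,c,73,34,8).astype(int); R,G,B=a[...,0],a[...,1],a[...,2]
    r,cc=np.mgrid[0:544,0:544]; k=(R+G+B<240); d=(r-272)**2+(cc-272)**2
    hub=k&(d<28**2); hy,hx=r[hub].mean(),cc[hub].mean()
    d=np.hypot(r-hy,cc-hx); out=[]
    for m in((R+G+B<400)&(abs(R-B)<60),(R-G>60)):
        w=(m&(d>40)&(d<185)).astype(np.uint8)
        n,l,st,_=cv2.connectedComponentsWithStats(cv2.dilate(w,np.ones((9,9)))); b=1+np.argmax(st[1:,4]); w=w&(l==b)
        ang=np.arctan2(cc-hx,hy-r)[w>0]; wt=d[w>0]; out.append(np.degrees(np.angle((wt*np.exp(1j*ang)).sum())))
    return (hx,hy),out,out[1]-out[0]
E
python3 - <<'E'
from h import *
for _ in range(2): print(dial(grab('scene'),(556,-106)))
E
```

```text
((np.float64(270.5477582846004), np.float64(270.39473684210526)), [np.float64(1.5578691138648322), np.float64(40.36444958771751)], np.float64(38.80658047385268))
((np.float64(270.5740107474353), np.float64(270.52955544699563)), [np.float64(1.4639536844276941), np.float64(40.339756916863415)], np.float64(38.87580323243572))
```

Request:
{"method": "move_arm", "body": {"series": [[[0, 0, 0], -9, 0], [[0, 0, 0], -9, 0], [[0, 0, 0], -8, 0], [[0, 0, 0], 0, 0]]}}

```text
time_s: 5.03
ee_pos: [561.4, -13.6, 139.0]
tcp_rot: [3.141, -0.001, -3.033]
ft_force: [-10.5, 4.9, 12.7]
width: 36.6
finger_force: 60.1
```

Run:
```python
from h import *
im=grab('scene');print(dial(im,(556,-106))); s=ctrl.sense();print(s['tcp_rot'],s['torque'],s['ft_force'],s['q'][5])
p=pix(im,[[556,-106,73]])[0].astype(int); c=im['color'][p[1]-30:p[1]+30,p[0]-30:p[0]+30]
save(np.hstack([cv2.resize(c,(400,400),interpolation=cv2.INTER_NEAREST),cv2.resize(rect(im,(556,-106),73,34,8),(400,400))]),'v3.png')
```

```text
((np.float64(270.4847440944882), np.float64(271.28248031496065)), [np.float64(33.159618532622126), np.float64(38.923967994262625)], np.float64(5.764349461640499))
[ 3.14107944e+00 -8.89782567e-04 -3.03173109e+00] [ 1.35549465  3.55222958 -0.05744412] [-9.68585151  4.411337   12.29699598] -1.7843614370311434
```

View pics/v3.png

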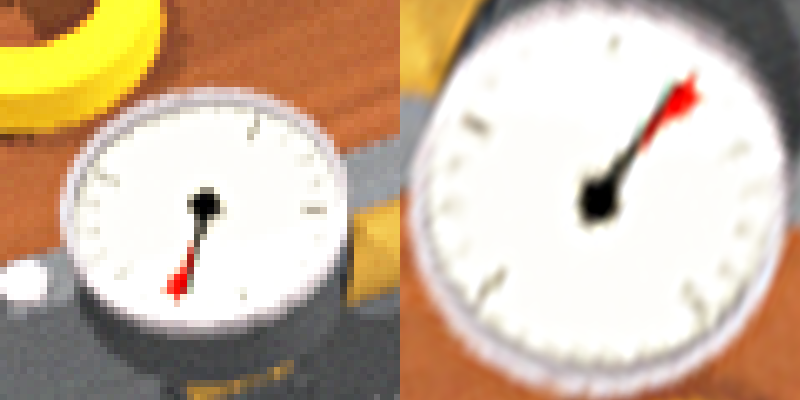

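Request:
{"method": "move_arm", "body": {"series": [[[0, 0, 0], -5, 0], [[0, 0, 0], 0, 0], [[0, 0, 0], 0, 0]]}}

```text
time_s: 5.45
ee_pos: [561.4, -13.5, 139.0]
tcp_rot: [3.141, -0.001, -3.119]
ft_force: [-10.8, 5.7, 13.4]
width: 36.5
finger_force: 60.1
```

Run:
```python
from h import *
im=grab('scene');print(dial(im,(556,-106))); s=ctrl.sense();print(s['tcp_rot'],s['torque'],s['ft_force'],s['q'][5])
p=pix(im,[[556,-106,73]])[0].astype(int); c=im['color'][p[1]-30:p[1]+30,p[0]-30:p[0]+30]
save(np.hstack([cv2.resize(c,(400,400),interpolation=cv2.INTER_NEAREST),cv2.resize(rect(im,(556,-106),73,34,8),(400,400))]),'v4.png')
```

```text
((np.float64(270.4680534918276), np.float64(270.345715700842)), [np.float64(40.49411528113389), np.float64(40.49034375726391)], np.float64(-0.003771523869978921))
[ 3.14107727e+00 -9.53494204e-04 -3.11852488e+00] [ 1.49201035  3.52571811 -0.10632624] [-10.10109157   4.75564351  12.68941871] -1.8711589013316845
```

View pics/v4.png

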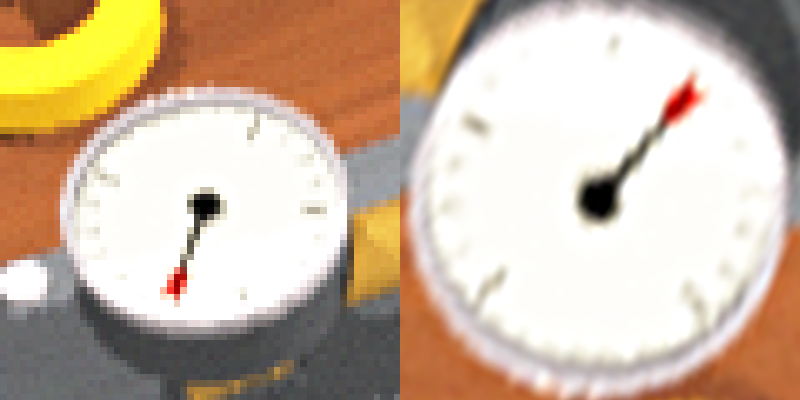

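The needle now sits on the pointer (40.5° against 40.4°). The side force says the knob axis is about 1 mm to -x, so I open, recentre and wind back for the ring.

Request:
{"method": "move_arm", "body": {"series": [[[0, 0, 0], 0, 100], [[0, 0, 0], 0, 100], [[-0.13, 0.06, 0], 0, 100], [[0, 0, 0], 0, 100], [[0, 0, 0], 10, 100], [[0, 0, 0], 10, 100], [[0, 0, 0], 10, 100], [[0, 0, 0], 10, 100], [[0, 0, 0], 10, 100], [[0, 0, 0], 10, 100]]}}

```text
time_s: 6.75
ee_pos: [561.3, -13.3, 137.2]
tcp_rot: [3.141, -0.0, -2.066]
ft_force: [0.3, -0.3, 0.8]
width: 85.6
finger_force: 0.0
```

Request:
{"method": "move_arm", "body": {"series": [[[0, 0, 0], 10, 100], [[0, 0, 0], 10, 100], [[0, 0, 0], 10, 100], [[0, 0, 0], 10, 100], [[0, 0, 0], 10, 100], [[0, 0, 0], 10, 100], [[0, 0, 0], 10, 100], [[0, 0, 0], 0, 100], [[0, 0, 0], 0, 100]]}}

```text
time_s: 7.88
ee_pos: [561.3, -13.3, 137.2]
tcp_rot: [3.142, 0.0, -0.854]
ft_force: [-0.6, -0.1, -0.5]
width: 85.4
finger_force: 0.0
```

Run:
```python
from h import *
im=grab('scene');print(dial(im,(556,-106))); s=ctrl.sense();print(s)
```

```text
((np.float64(270.5260287555776), np.float64(270.3614278631631)), [np.float64(39.9086509478581), np.float64(40.875865766613344)], np.float64(0.9672148187552452))
{'time_s': 7.925, 'q': array([ 3.24958363e-01,  2.81140018e-01, -3.97997793e-01,  1.42526521e-05,
       -8.91687212e-01,  3.92824413e-01]), 'joint_vel': array([ 6.65785803e-05, -6.97736494e-04,  6.59331647e-04,  1.36426235e-03,
        1.64766862e-03,  1.24076511e-02]), 'effort': array([-3.07383074e-03, -4.71544325e+01,  2.42922968e+01,  5.74283391e+00,
       -3.17307558e-04, -2.12813501e-02]), 'ee_pos': array([561.26273462, -13.30628392, 137.28563579]), 'tcp_rot': array([ 3.14156190e+00,  7.39219103e-07, -8.53004599e-01]), 'ft_force': array([ 0.02286286,  0.15903642, -0.55193687]), 'torque': array([ 0.00609113, -0.00893944, -0.01334315]), 'finger_force': 0.0, 'width': 85.32240946878939}
```

Still on the pointer. Now I lower to the ring and grip it.

Request:
{"method": "move_arm", "body": {"series": [[[0, 0, -1.7], 0, 100], [[0, 0, -1.6], 0, 100], [[0, 0, 0], 0, 100], [[0, 0, 0], 0, 0], [[0, 0, 0], 0, 0], [[0, 0, 0], 0, 0], [[0, 0, 0], 0, 0], [[0, 0, 0], 0, 0]]}}

```text
time_s: 8.93
ee_pos: [561.9, -13.0, 105.3]
tcp_rot: [-3.14, -0.001, -0.85]
ft_force: [-1.4, 1.2, 7.1]
width: 52.3
finger_force: 62.1
```

Run:
```python
from h import *
im=grab('scene');print(dial(im,(556,-106))); s=ctrl.sense();print(s['ee_pos'],s['tcp_rot'],s['torque'],s['ft_force'],s['width'],s['finger_force'],s['q'][5])
```

```text
((np.float64(270.5168150346192), np.float64(270.4638971315529)), [np.float64(39.80534232989184), np.float64(40.14016031152957)], np.float64(0.3348179816377268))
[561.91455844 -13.01959982 105.31404353] [-3.13991980e+00 -8.80037438e-04 -8.49588831e-01] [ 0.61851758  0.53283401 -0.01260495] [-0.55571995  1.40330093  6.01071629] 52.233258589404365 62.122217416763306 0.3958709943606166
```

Request:
{"method": "move_arm", "body": {"series": [[[0, 0, 0], -9, 0], [[0, 0, 0], -9, 0], [[0, 0, 0], -9, 0], [[0, 0, 0], -9, 0], [[0, 0, 0], -9, 0], [[0, 0, 0], -9, 0], [[0, 0, 0], 0, 0]]}}

```text
time_s: 9.85
ee_pos: [558.0, -26.4, 105.4]
tcp_rot: [3.136, -0.018, -1.797]
ft_force: [4.1, -71.5, 9.1]
width: 50.0
finger_force: 86.7
```

```bash
cat > t.py <<'E'
from h import *
im=grab('scene');d=dial(im,(556,-106)); s=ctrl.sense();print('t',s['time_s'],'needle,ptr',np.round(d[1],1),'yaw',np.degrees(s['tcp_rot'][2]).round(2),'Tz',s['torque'],s['ft_force'].round(1),s['ee_pos'].round(1),'w',s['width'].round(1),s['q'][5].round(3), 'eff6',s['effort'][5])
E
python3 t.py
```

```text
Traceback (most recent call last):
  File "t.py", line 2, in <module>
    im=grab('scene');d=dial(im,(556,-106)); s=ctrl.sense();print('t',s['time_s'],'needle,ptr',np.round(d[1],1),'yaw',np.degrees(s['tcp_rot'][2]).round(2),'Tz',s['torque'],s['ft_force'].round(1),s['ee_pos'].round(1),'w',s['width'].round(1),s['q'][5].round(3), 'eff6',s['effort'][5])
                                                                                                                                                                                                                           ^^^^^^^^^^^^^^^^
AttributeError: 'float' object has no attribute 'round'
```

```bash
sed -i "s/s\['width'\].round(1)/s['width']/" t.py; python3 t.py
python3 - <<'E'
from h import *
im=grab('scene'); t=grab('top'); c=im['color'][130:350,190:440]
save(np.hstack([cv2.resize(c,(450,396),interpolation=cv2.INTER_CUBIC),cv2.resize(t['color'][150:310,270:410],(346,396),interpolation=cv2.INTER_CUBIC)]),'v5.png')
E
```

```text
t 9.95 needle,ptr [39.8 40.2] yaw -102.85 Tz [-25.8703949   -1.71630651  -0.46833749] [  4.5 -71.8   9.4] [558.  -26.4 105.3] w 50.302516474207536 -0.548 eff6 0.6635846570134163
```

View pics/v5.png

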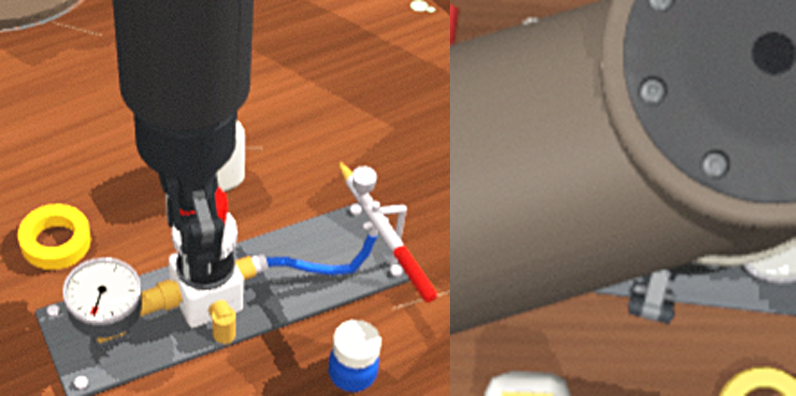

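The needle held, but the gripper crept 13 mm along its pad faces to -y and is wedged at about 71 N. I'll ease the command to the measured position to unload, then release and re-grip centred.

Request:
{"method": "move_arm", "body": {"series": [[[-0.1, -0.5, 0], 0, 0], [[-0.1, -0.5, 0], 0, 0], [[0, 0, 0], 0, 0]]}}

```text
time_s: 10.42
ee_pos: [557.9, -28.0, 105.2]
tcp_rot: [3.14, -0.005, -1.796]
ft_force: [-0.4, -24.1, 8.2]
width: 50.2
finger_force: 72.9
```

```bash
python3 t.py
```

```text
t 10.475 needle,ptr [39.9 40.2] yaw -102.87 Tz [-8.56626271  0.39776764 -1.00775671] [ -0.4 -24.    7.5] [557.9 -27.9 105.2] w 49.76003379380149 -0.531 eff6 1.0700695216655731
```

Request:
{"method": "move_arm", "body": {"series": [[[0, 0, 0], 0, 100], [[0, 0, 0], 0, 100], [[0, 0, 0], 0, 100], [[0, 0, 0], 0, 100]]}}

```text
time_s: 10.98
ee_pos: [559.3, -22.9, 104.3]
tcp_rot: [-3.142, 0.0, -1.792]
ft_force: [-0.7, 0.5, -0.1]
width: 85.2
finger_force: 0.0
```

```bash
python3 t.py;  python3 - <<'E'
from h import *
im=grab('scene'); c=im['color'][180:310,240:370]
save(cv2.resize(c,(590,590),interpolation=cv2.INTER_CUBIC),'v6.png')
E
```

```text
t 11.025 needle,ptr [40.5 40.5] yaw -102.66 Tz [-0.0095306   0.02237159 -0.0053216 ] [0.8 0.5 0.1] [559.3 -22.9 104.3] w 85.9710420809856 -0.53 eff6 6.061843805582612e-05
```

View pics/v6.png

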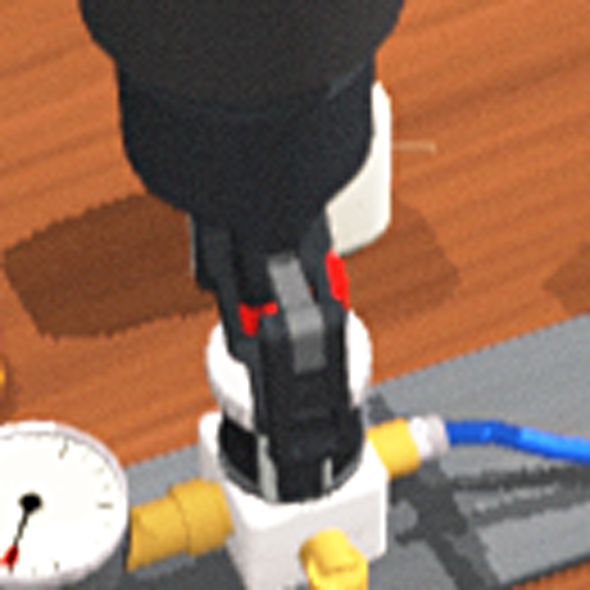

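The near finger spans columns 245–365 and the ring 207–372, and the fingertips reach low on the bonnet. I'll check that against projections.

Run:
```python
from h import *
im=grab('scene'); f=lambda P:((pix(im,P)-[240,180])*590/130).round(0).tolist()
s=ctrl.sense(); e=s['ee_pos']; y=s['tcp_rot'][2]+np.pi/2; d=np.array([np.cos(y),np.sin(y),0]); n=np.array([-d[1],d[0],0])
if d[0]<0:d=-d
for r in(42.5,57):
  for z in(-25,-12,0): print(r,z,f([e+r*d+11*n+[0,0,z],e+r*d-11*n+[0,0,z]]))
for c in((561.3,-13.3),(564.5,-15)):
  for z,r in((106,27),(93,27),(93,21),(73,21),(145,19)):
    v=np.array([-.243,-.97]) ; v=np.array([0.29,0.957]); print(c,z,f([[c[0]-r*v[0],c[1]-r*v[1],z],[c[0]+r*v[0],c[1]+r*v[1],z]]))
# depth of near finger
hh=[]
for u,v in((300,400),(300,450),(300,480),(280,340)):
  print((u,v),world(im,(240+u*130/590,180+v*130/590))[0])
```

```text
42.5 -25 [[323.0, 493.0], [257.0, 508.0]]
42.5 -12 [[323.0, 469.0], [256.0, 484.0]]
42.5 0 [[323.0, 446.0], [255.0, 461.0]]
57 -25 [[335.0, 528.0], [269.0, 543.0]]
57 -12 [[335.0, 504.0], [268.0, 519.0]]
57 0 [[335.0, 481.0], [267.0, 496.0]]
(561.3, -13.3) 106 [[204.0, 356.0], [366.0, 331.0]]
(561.3, -13.3) 93 [[205.0, 381.0], [366.0, 356.0]]
(561.3, -13.3) 93 [[223.0, 379.0], [348.0, 359.0]]
(561.3, -13.3) 73 [[226.0, 416.0], [349.0, 397.0]]
(561.3, -13.3) 145 [[223.0, 273.0], [342.0, 255.0]]
(564.5, -15) 106 [[203.0, 365.0], [366.0, 340.0]]
(564.5, -15) 93 [[205.0, 390.0], [366.0, 365.0]]
(564.5, -15) 93 [[223.0, 387.0], [348.0, 368.0]]
(564.5, -15) 73 [[225.0, 425.0], [349.0, 405.0]]
(564.5, -15) 145 [[223.0, 282.0], [342.0, 264.0]]
(300, 400) [629.8001601  -42.28468738 168.89593176]
(300, 450) [630.97716175 -43.30247831 147.1038254 ]
(300, 480) [612.71930437 -34.58658022 105.57049706]
(280, 340) [626.308202   -46.38683317 194.67910704]
```

Projections agree with the robot to about 1–2 mm, so the centre is right. I'll re-grip centred and a little higher, away from the bonnet and knob top, then step in small increments with torque readings.

Request:
{"method": "move_arm", "body": {"series": [[[0.2, 1.0, 0.4], 0, 100], [[0, 0, 0], 0, 100], [[0, 0, 0], 0, 0], [[0, 0, 0], 0, 0], [[0, 0, 0], 0, 0], [[0, 0, 0], 0, 0], [[0, 0, 0], 0, 0]]}}

```text
time_s: 12.0
ee_pos: [562.1, -13.4, 109.0]
tcp_rot: [-3.14, 0.0, -1.792]
ft_force: [1.7, -2.0, 6.3]
width: 52.0
finger_force: 62.2
```

```bash
python3 t.py
```

```text
t 12.05 needle,ptr [39.8 40.1] yaw -102.68 Tz [-0.6705934  -0.56761022  0.05514896] [ 1.8 -1.8  5.3] [562.1 -13.5 109. ] w 52.25999036322145 -0.546 eff6 -0.029962747357785702
```

Request:
{"method": "move_arm", "body": {"series": [[[0, 0, 0], -4, 0], [[0, 0, 0], -4, 0], [[0, 0, 0], 0, 0]]}}

```text
time_s: 12.42
ee_pos: [562.1, -13.5, 109.0]
tcp_rot: [-3.14, 0.001, -1.933]
ft_force: [1.5, -2.1, 5.5]
width: 51.7
finger_force: 62.0
```

```bash
python3 t.py
```

```text
t 12.475 needle,ptr [40.1 40.1] yaw -110.7 Tz [-0.67652756 -0.60103928 -0.02083613] [ 1.8 -1.9  4.8] [562.1 -13.4 109. ] w 51.997258335035205 -0.686 eff6 -0.0960807572118938
```

Request:
{"method": "move_arm", "body": {"series": [[[0, 0, 0], -4, 0], [[0, 0, 0], -4, 0], [[0, 0, 0], -4, 0], [[0, 0, 0], 0, 0]]}}

```text
time_s: 12.98
ee_pos: [562.1, -13.4, 109.0]
tcp_rot: [-3.14, 0.001, -2.142]
ft_force: [0.8, -2.0, 4.8]
width: 51.9
finger_force: 62.0
```

```bash
python3 t.py
```

```text
t 13.025 needle,ptr [40.4 40.2] yaw -122.65 Tz [-0.60102172 -0.57608996  0.31381283] [ 0.8 -1.8  5.4] [562.1 -13.4 109. ] w 51.699288115992594 -0.895 eff6 -0.46662647277116776
```

Request:
{"method": "move_arm", "body": {"series": [[[0, 0, 0], -4, 0], [[0, 0, 0], -4, 0], [[0, 0, 0], -4, 0], [[0, 0, 0], 0, 0]]}}

```text
time_s: 13.52
ee_pos: [562.1, -13.4, 109.0]
tcp_rot: [-3.14, 0.001, -2.351]
ft_force: [1.3, -1.3, 6.2]
width: 52.1
finger_force: 62.0
```

```bash
python3 t.py
```

```text
t 13.575 needle,ptr [40.1 40.2] yaw -134.63 Tz [-0.65850491 -0.49788307  0.51254333] [ 0.9 -2.2  5.6] [562.1 -13.5 109. ] w 52.02732557828166 -1.105 eff6 -0.6455452367663383
```

The ring is biting (0.31, then 0.51 N m, with the needle steady). Small steps now, aiming for about 0.77 N m.

Request:
{"method": "move_arm", "body": {"series": [[[0, 0, 0], -2, 0], [[0, 0, 0], -2, 0], [[0, 0, 0], 0, 0]]}}

```text
time_s: 13.95
ee_pos: [562.1, -13.4, 109.0]
tcp_rot: [-3.14, 0.001, -2.42]
ft_force: [1.2, -1.5, 5.7]
width: 52.3
finger_force: 62.0
```

```bash
python3 t.py; python3 t.py
```

```text
t 14.0 needle,ptr [39.8 40.2] yaw -138.61 Tz [-0.65487614 -0.49708447  0.56514072] [ 1.  -1.4  5.2] [562.  -13.4 109. ] w 51.89711377733921 -1.174 eff6 -0.6705943308770657
t 14.05 needle,ptr [39.7 40.1] yaw -138.61 Tz [-0.66037402 -0.47995818  0.58533883] [ 0.7 -0.6  4.7] [562.  -13.4 109. ] w 52.070359872682886 -1.174 eff6 -0.6194599159061909
```

Request:
{"method": "move_arm", "body": {"series": [[[0, 0, 0], -2, 0], [[0, 0, 0], -2, 0], [[0, 0, 0], 0, 0]]}}

```text
time_s: 14.42
ee_pos: [562.0, -13.4, 109.0]
tcp_rot: [-3.14, 0.001, -2.489]
ft_force: [0.3, -0.9, 4.7]
width: 51.7
finger_force: 62.0
```

```bash
python3 t.py; python3 t.py
```

```text
t 14.475 needle,ptr [39.8 40.2] yaw -142.6 Tz [-0.60359652 -0.44298947  0.71355571] [ 0.4 -1.6  6.3] [562.  -13.5 109. ] w 52.21689343477267 -1.244 eff6 -0.7565686292946339
t 14.525 needle,ptr [39.9 40.2] yaw -142.59 Tz [-0.63745031 -0.42138382  0.67146202] [ 1.1 -2.3  5. ] [562.1 -13.4 109. ] w 52.30388763140143 -1.244 eff6 -0.7055859826505184
```

About 0.69 N m at rest (0.7–0.8 applied) is the firm target. Release and lift clear.

Request:
{"method": "move_arm", "body": {"series": [[[0, 0, 0], 0, 0], [[0, 0, 0], 0, 100], [[0, 0, 0], 0, 100], [[0, 0, 0], 0, 100], [[0, 0, 0], 0, 100], [[0, 0, 3], 0, 100], [[0, 0, 5], 0, 100], [[0, 0, 5], 0, 100], [[0, 0, 0], 0, 100], [[0, 0, 0], 0, 100]]}}

```text
time_s: 15.78
ee_pos: [560.9, -13.2, 238.1]
tcp_rot: [3.141, 0.0, -2.491]
ft_force: [0.3, 0.3, -0.3]
width: 85.3
finger_force: 0.0
```

```bash
python3 t.py; python3 t.py
python3 - <<'E'
from h import *
im=grab('scene'); save(im['color'][100:400,150:470],'v7.png')
E
```

```text
t 15.825 needle,ptr [40.2 40.4] yaw -142.7 Tz [ 0.00434181  0.05317194 -0.01139152] [ 0.1 -0.  -0.7] [560.6 -13.4 237.4] w 85.52236071882308 -1.245 eff6 -0.00024533140276616905
t 15.875 needle,ptr [40.2 40.4] yaw -142.7 Tz [ 0.01441422  0.02116837 -0.01550163] [-0.9 -0.4 -0.5] [560.5 -13.4 237.1] w 85.57449379465685 -1.245 eff6 -0.0002595235582703026
```

View pics/v7.png

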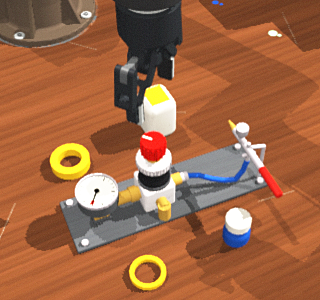

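The needle is on the pointer, the gripper is clear, and the bystanders are where they stood. Handing in.

```bash
python3 -c "
from station import ctrl
print(ctrl.job_done())"
```

```text
the job is handed in; nothing more can be done
None
```

I handed in the job with the needle on the red pointer (40.2° against 40.4°) and the ring tightened to about 0.7 N m at rest, the gripper clear and the bystanders untouched; the gripper slipped once on the ring (about 72 N side force), so I re-gripped it, and the hand-in returned no verdict.

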